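# Set the air pressure and select the outlet

## Task

Get the bench air supply ready: pull the regulator's round knob out to unlock it, turn it until the gauge needle points at the set-mark as nearly as the knob's locking notches allow, and push the knob fully home so it locks. Then turn the manifold's selector click by click until its pointer rests facing the port that carries the tall hose coupling. Let go of both and do not knock over or push about the loose things on the bench.

Things in the scene. Friction and masses are not known exactly. Their poses are not given: they have to be found in the camera images.
- regulator: Air regulator, fixed: grey housing 210 mm deep, 180 mm wide; its front (-x of its frame) slopes up at 28 degrees from 50 mm to 119 mm height and carries the knob, the flat deck behind (80 mm deep, 119 mm high) carries the gauge. Origin: centre of its underside on the bench, x to its back, z up. It may stand left or right of the manifold.
- reg_grip (a point): Point on the knob's axis at gripping height, 36 mm out from the sloping front when the knob is in; z is the knob's axis, pointing out of the slope (28 degrees from vertical, leaning to the regulator's -x); the frame moves and turns with the knob. The knob: black plastic, ribbed round grip 40 mm diameter from 14 to 50 mm above the slope, on a round skirt 60 mm diameter (8 to 14 mm above the slope) over a collar of 72 mm diameter, 8 mm high.
- reg_pull (a joint): How far the knob is pulled out along its axis: 0 fully home (start), 0.012 m fully out. About 3.5 N of friction keeps it where it is left. Below about 0.004 m its key is caught between notches and it cannot turn; beyond that it turns freely.
- reg_turn (a joint): Turn of the knob, rad, positive clockwise seen from outside; about 0 at the start, stops at -0.3 and 2.1. It locks home only near whole multiples of 12 degrees (0.2094 rad); pushed in elsewhere it meets a rounded notch top, which lets it in only if the knob is free to turn a little to the next notch (for instance pressed on its end face, not gripped). Play about 0.02 rad. Friction 0.015 N m.
- needle (a joint): Reading of the gauge, rad: black needle 26 mm long on the white face (68 mm gauge, lying flat on the deck, 70 mm behind the housing's origin), driven one to one by the knob: equal to reg_turn. At 0 it points to the regulator's -x, growing clockwise seen from above.
- set_mark (a joint): Set-mark: aluminium lug 10 mm wide on the gauge's rim, from 27 to 48 mm from the gauge's centre; its angle in the same sense and from the same zero as the needle (0.65 to 1.3 rad). Stiff; it is not to be moved.
- needle_tip (a point): Tip of the needle; x points along the needle, outwards.
- mark_tip (a point): Inner end of the set-mark, 27 mm from the gauge's centre; x points outwards.
- manifold: Outlet manifold, fixed: aluminium block 170 (x) by 190 (y) by 50 mm high, origin at the centre of its underside, z up. The selector's axis stands 25 mm from the origin along +x; four ports lie on its top at 75 mm from that axis, 40 and 80 degrees either side of the block's -x direction.
- selector_grip (a point): Point on the selector's vertical axis at gripping height (99 mm above the bench). The selector: black bar handle 56 mm long, 14 mm wide, from 74 to 111 mm above the bench; at its foot a flat arrow pointer reaches to 45 mm from the axis. -x of this frame is the way the pointer faces; grip the bar across its 14 mm.
- selector_tip (a point): Tip of the selector's arrow pointer, 45 mm from its axis.
- selector (a joint): Turn of the selector, rad, positive clockwise from above; 0 at the start (off, facing the block's -x), spring detent every 40 degrees (0.698 rad): -2, -1, 0, 1, 2 clicks, stops at -1.5 and 1.5. About 0.1 N m takes it over a click; it snaps on into the nearest detent when let go.
- coupling: Steel hose coupling, fixed, 26 mm tall, 23 mm wide, round with a collar and a dark bore; screwed into one of the four ports, its axis being the port's. Origin: centre of its foot, on the block's top.
- plug0: Low blanking plug, 10 mm tall with a square 10 mm head, fixed in another port; origin at its foot.
- plug1: As plug0.
- plug2: As plug0.
- sleeve: Loose steel puller sleeve, 56 mm diameter, 50 mm high, standing between the units; origin at its foot. Leave alone.
- socket: Loose dark socket, 28 mm diameter, 45 mm high, standing between the units. Leave alone.
- big_sleeve: Loose steel sleeve, 74 mm diameter, 60 mm high, behind the units. Leave alone.
- dish: Loose steel dish, 120 mm wide, 30 mm high, behind the units. Leave alone.
- spray: Loose spray can, 60 mm diameter, 170 mm tall, behind the units. Leave alone.
- ratchet: Loose screwratchet, 200 mm, lying in front of the units. Leave alone.
- spanner: Loose spanner, 180 mm, lying in front of the units. Leave alone.

How it is judged:
By the outcome, as a careful person would: the job done as asked, in the order asked, and still so for the second after the job is handed in, with the robot touching nothing.
It also fails if it takes over 51 s, if anything falls off the work surface, if the arm or the gripper's body presses on something with over 40 N, if the wrist force passes 120 N, or if a joint passes its speed limit or range.

## Robot

A 6-joint arm with a two-finger parallel gripper is mounted at the origin on the work surface. World frame = base frame: x ahead of the robot, y to its left, z up, the work surface at z = 0. Lengths are in m, angles in rad, forces in N, time in s.
With the tool pointing down it reaches from about 0.35 to 0.775 m from the base axis. Payload 5.5 kg.
Tool frame: the origin (TCP) lies at the very end of the fingers, on their centre line; the grasp point (between the pads) lies 19 mm behind it; z points along the fingers, y is the line along which they close (so a half turn about z gives the same grasp; the last joint's range is limited). The gripper opens to 85 mm and grips with 20 to 120 N. Pads are 22 mm wide; open, the fingers measure 114 mm over their backs; the gripper's body (76 mm by 85 mm) begins 54 mm behind the grasp point. The pads swing forward as they close: fully open they stand 13 mm farther back than shut.
Start: joints at [-1.397, 0.313, 0.046, 1.304, 0, 1.431], TCP at [0.177, -0.547, 0.231] pointing down, gripper open.
Joint ranges: [-2.76, 2.76], [-0.86, 1.69], [-1.03, 1.26], [-2.2, 2.34], [-1.47, 1.5], [-3.14, 3.14]. Speed limits (rad/s): [2.57, 2.57, 3.14, 3.14, 3.14, 3.14].

## Interface

Orientations are given as a unit quaternion [w, x, y, z].
In Python, from workcell import env gives the robot as it stands. The module is installed in compiled form; this text tells all that it offers.
- The arm moves only by the tool jog_arm, never from a script. Its arguments are lists of equal length, an entry for each row: "gripper": the opening, from 0 (shut) to 1 (fully open); "offset": the shift along the world's x, y, z in cm, a list of three; "twist": the turn about the world's z in degrees. In form: {"gripper": [gripper, ...], "offset": [[dx, dy, dz], ...], "twist": [twist, ...]}. A call has exactly 8 rows; each row is the pose to reach, as a shift and turn from the pose commanded when the call began; what a row does not reach only later rows make up. A row lasts 1/8 s, in which the tool goes at most 62.5 mm and 10.7 degrees, less where a joint would pass 70% of its speed; a pose out of reach is approached as far as the arm can. A call with a gripper value outside its range is refused whole. The fingers move at their own pace and stop on an object; "squeeze" is the grip in N (left out, the last holds). Time passes only in rows, so rows that repeat a pose let the fingers close, or fill a call up. It gives the time, the measured TCP pose, the force, the opening and the grip force at its end, in the units of the state.
- env.get_state(): the state, without advancing time (a new reading comes with each control period).
- env.read_camera(name): name is "side" or "top" or "wrist"; returns a dict with "image" (400x640x3 uint8, red, green, blue), "z_map" (400x640 float32, m along the optical axis (not along the pixel's ray), 0 where there is no reading), "fovy" (degrees; the focal length in pixels is half the picture's height over the tangent of half this angle, whatever the lens; pixels are square), "cx", "cy" (the principal point, pixels), "cam_to_world" (4x4, takes a point from camera to world coordinates). Camera axes: x right, y up, looking along -z (the intrinsics and any distortion apply to the point x, -y, -z); pixel columns grow to the right and rows downward; lengths in m; the calibration is good to about 2 mm. The wrist camera is an equidistant fisheye: a pixel r from the principal point sees the ray r / f radians off the axis. A picture is of the moment at which its call begins.
- env.hand_in(): hands the job in; it is judged then, once.
The state is a dict: "clock": time; "joint_pos": joint angles; "qvel": joint speeds; "tau": joint torques, N m; "tcp_pos": TCP position; "orientation": TCP orientation; "wrist_force": force on the tool from outside, world axes, zero at the start; "ft_torque": the same for the moment, N m; "finger_gap": finger opening in m; "grip_force": force on a finger pad.
Only numpy, scipy, OpenCV 4.12 (cv2) and the standard library are available. Lean on these libraries where they do the work, as an engineer would, in place of code of your own. Each camera call takes 0.05 s, during which the arm holds its last target. There are 200 camera calls.

## Working session

There is one attempt and no reset: what is moved stays moved. The work goes in short steps, Python scripts to look and compute and a tool call to move; the robot and the scene stay as the last step left them, time stands still between calls to the robot, and variables do not carry over. Pictures are saved under pics/ and viewed, at most 10 in all, crops included, and the job is handed in when it is done.

Besides the shell and the picture viewer there is one more tool, called after "Emit:" as name([rows], argument=value, ...), one row to a line, values as JSON. jog_arm: Moves the arm, as the interface text tells. Its arguments: {"type":"object","properties":{"gripper":{"type":"array"},"offset":{"type":"array"},"twist":{"type":"array"},"squeeze":{"type":"number"}},"required":["gripper","offset","twist"]}

```bash
mkdir -p pics
cat > h.py <<'E'
import numpy as np, cv2
from workcell import env
def cam(n):
    c=env.read_camera(n); c['f']=200/np.tan(np.radians(c['fovy'])/2); return c
def pts(c):
    z=c['z_map']; v,u=np.mgrid[0:400,0:640]
    P=np.stack([(u-c['cx'])/c['f']*z,-(v-c['cy'])/c['f']*z,-z],-1)
    M=c['cam_to_world']; W=P@M[:3,:3].T+M[:3,3]; W[z==0]=np.nan; return W
def ray(c,u,v,h):
    M=c['cam_to_world']; d=M[:3,:3]@np.array([(u-c['cx'])/c['f'],-(v-c['cy'])/c['f'],-1]); o=M[:3,3]
    return o+d*(h-o[2])/d[2]
def save(n,im,k=1): cv2.imwrite(f'pics/{n}.png',cv2.resize(im[...,::-1],None,fx=k,fy=k,interpolation=cv2.INTER_CUBIC))
E
python3 - <<'E'
from h import *
for n in('top','side'):
    c=cam(n); save(n+'0',c['image'],1.25); np.savez(n+'0.npz',**c)
    print(n,c['fovy'],c['cx'],c['cy'],c['cam_to_world'].round(3).tolist(),np.mean(c['z_map']>0))
s=env.get_state();print(s)
E
```

```text
top 44.40797689172983 327.80557601006115 207.56212068888422 [[-0.022, 0.99, -0.14, 0.403], [-1.0, -0.02, 0.013, 0.047], [0.01, 0.14, 0.99, 1.249], [0.0, 0.0, 0.0, 1.0]] 0.99602734375
side 56.844498562497385 317.68772716986945 194.3118664233326 [[0.966, 0.119, -0.231, 0.342], [-0.26, 0.456, -0.851, -0.716], [0.004, 0.882, 0.471, 0.524], [0.0, 0.0, 0.0, 1.0]] 0.9959609375
{'clock': 0.1, 'joint_pos': array([-1.39659767e+00,  3.13938015e-01,  4.51113700e-02,  1.30358694e+00,
        4.49561912e-07,  1.43121560e+00]), 'qvel': array([-5.68339728e-04, -2.09607921e-03,  1.70824127e-03, -5.72604280e-04,
        6.46561545e-04, -3.23959547e-05]), 'tau': array([ 1.79032126e-03, -4.81724668e+01,  2.99245191e+01,  1.27069774e-02,
       -2.01865191e-04,  1.30787029e-05]), 'tcp_pos': array([ 0.1774015 , -0.54648672,  0.23049848]), 'orientation': array([-8.08512100e-04,  9.87717713e-01,  1.56246812e-01, -1.37710900e-05]), 'wrist_force': array([-0.00863652, -0.21020332, -0.5319295 ]), 'ft_torque': array([0.00603781, 0.00485177, 0.02247208]), 'grip_force': 0.0, 'finger_gap': 0.08564697214426586}
```

View pics/top0.png

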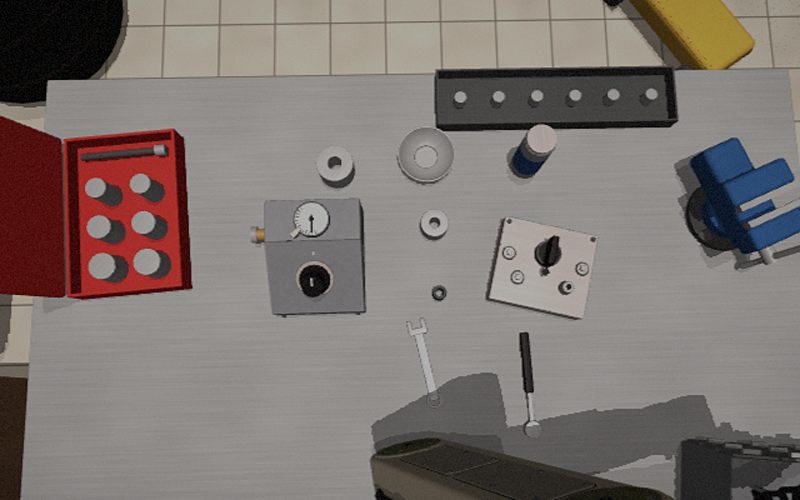

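View pics/side0.png

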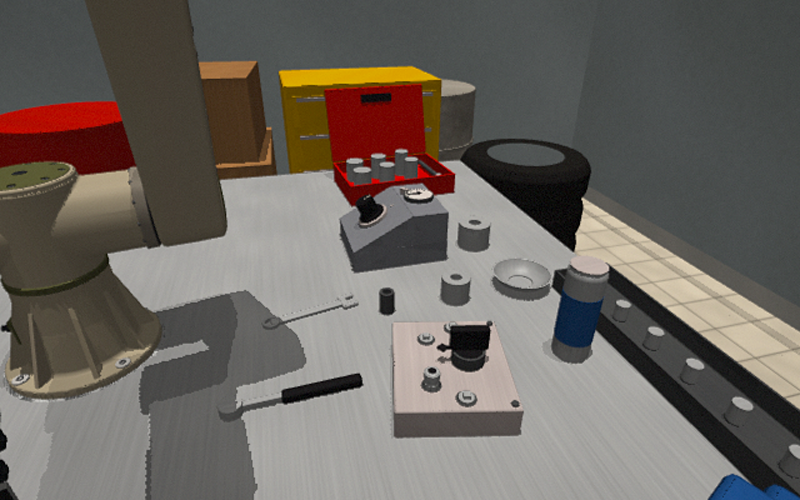

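The top view shows the regulator at about (312,257), its knob at (314,281) and the gauge at (311,218) with the lug at lower left. The manifold is at (545,267), its selector at (547,250), and the tall coupling at (567,287), which is the port 40° to the right of -x, so one click counter-clockwise (-1). The side view confirms it: the coupling is at (431,376), and the loose things are well clear.

```bash
cat > m.py <<'E'
from h import *
def rect(W,m,name,e):
    P=W[m][:,:2]; (c,s,a)=cv2.minAreaRect((P*1000).astype(np.float32)); print(name,len(P),np.round(c,1),np.round(s,1),round(a,2)); return c
E
python3 - <<'E'
from m import *
c=dict(np.load('top0.npz')); W=pts(c); z=W[...,2]; im=c['image'].astype(int); v,u=np.mgrid[0:400,0:640]
g=im.sum(2)/3
print('bench z',np.nanmedian(z[230:260,300:380]))
def big(m):
    m=cv2.morphologyEx(m.astype(np.uint8),cv2.MORPH_OPEN,np.ones((3,3)));n,l,s,_=cv2.connectedComponentsWithStats(m);return l==1+np.argmax(s[1:,4])
L=(u>190)&(u<300)&(v>150)&(v<260)
R=(u>380)&(u<490)&(v>165)&(v<262)
rect(W,big(L&(abs(z-.119)<.006)),'deck',0)
rect(W,big(L&(z>.03)),'reg all',0)
rect(W,big(R&(abs(z-.05)<.006)),'man',0)
# slope plane fit (exclude knob)
m=L&(v>195)&(v<248)&(u>218)&(u<288)&~((np.hypot(u-251,v-224)<24))&(z>.045)
P=W[m];P=P[np.isfinite(P).all(1)];ce=P.mean(0);n=np.linalg.svd(P-ce)[2][2];n*=np.sign(n[2]);d=abs((P-ce)@n);print('slope n',n,'tilt',np.degrees(np.arccos(n[2])),'rms',d.std(),'down dir yaw',np.degrees(np.arctan2(n[1],n[0])))
# knob: black points near, height above slope
h=(W-ce)@n; k=L&(g<70)&(np.hypot(u-251,v-224)<26)&(h>.042)
print('knob top h',np.nanmedian(h[k]),'centre',np.nanmean(W[k],0),k.sum())
k=(np.hypot(u-251,v-224)<26)&(h>.042);print('all',np.nanmean(W[k],0),k.sum(),cv2.minEnclosingCircle((W[k][:,:2]*1000).astype(np.float32)))
k=R&(z>.1)&(z<.12);rect(W,k,'selector bar',0)
k=R&(z>.067)&(z<.085)&(np.hypot(u-453.5,v-230)<14);print('coupling top',np.nanmean(W[k],0),k.sum())
x0=im[140:270,200:500].astype(np.uint8); save('crop0',x0,2.6)
E
```

```text
bench z -0.00032951223967159216
deck 2059 [637.5 215.1] [180.1  91.5] 88.96
reg all 7160 [577.3 235.3] [210.6 223.2] 0.54
man 4475 [ 553.9 -233.8] [191.  170.8] 76.33
slope n [-0.47076306 -0.003474    0.88225284] tilt 28.084672143999015 rms 0.0012856850597643254 down dir yaw -179.57719304195012
knob top h 0.04934524344794261 centre [0.51527889 0.21217627 0.12791963] 221
all [0.51574688 0.21263017 0.12825551] 243 ((516.3509521484375, 213.85467529296875), 21.01111602783203)
selector bar 150 [ 577.8 -239.3] [14.7 55.1] 76.52
coupling top [ 0.51065999 -0.27184973  0.07489461] 73
```

View pics/crop0.png

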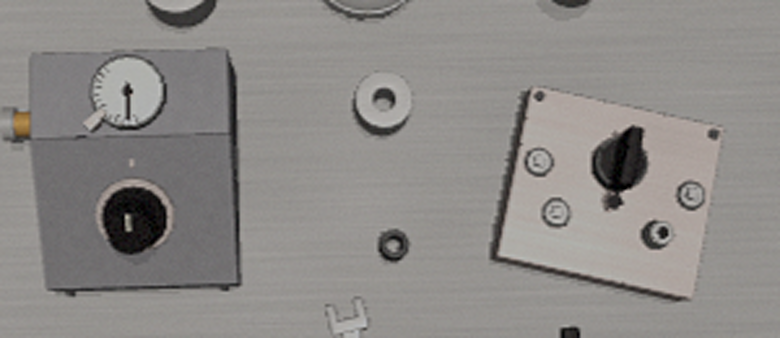

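The crop shows the needle pointing straight down (0), the lug at lower left of the gauge near (92,124), the knob at (134,219), and the pointer at (613,201) facing the block's -x. Heights and sizes all match the spec (knob top 49 mm out, coupling 74.7 mm from the axis). Next I'll measure the mark angle.

```bash
cat > gauge.py <<'E'
from h import *
def gauge(c,H=.127,verbose=1):
    im=c['image'].astype(np.uint8); g=cv2.cvtColor(im,cv2.COLOR_RGB2GRAY).astype(int)
    # rectified patch: plane z=H, 0.25 mm/px, rows: -x down, cols: -y right
    xs=.648;ys=.2155;s=.00025;N=400
    M=c['cam_to_world']; r,q=np.mgrid[0:N,0:N]
    X=np.stack([xs-(r-N/2)*s,ys-(q-N/2)*s,np.full((N,N),H)],-1)
    C=(X-M[:3,3])@M[:3,:3]; mu=(C[...,0]/-C[...,2]*c['f']+c['cx']).astype(np.float32); mv=(-C[...,1]/-C[...,2]*c['f']+c['cy']).astype(np.float32)
    return cv2.remap(im,mu,mv,cv2.INTER_CUBIC)
E
python3 - <<'E'
from gauge import *
c=dict(np.load('top0.npz'));c={k:(v if v.ndim else float(v)) for k,v in c.items()}
W=pts(c);v,u=np.mgrid[0:400,0:640]
g=c['image'].astype(int).sum(2)/3
m=(np.hypot(u-249.2,v-175)<18)&(g>150);print('gauge z',np.nanmedian(W[m][:,2]))
for p in((249.2,175),):print(ray(c,*p,.127))
p=gauge(c,float(np.nanmedian(W[m][:,2])));G=cv2.cvtColor(p,cv2.COLOR_RGB2GRAY)
w=cv2.morphologyEx((G>150).astype(np.uint8),cv2.MORPH_OPEN,np.ones((45,45)))
cn=max(cv2.findContours(w,0,1)[0],key=cv2.contourArea);print('circle',cv2.minEnclosingCircle(cn),cv2.fitEllipse(cn))
save('g0',p,1.5)
E
```

```text
gauge z 0.12945983177004616
[0.64187219 0.21293478 0.127     ]
circle ((214.48263549804688, 217.3101806640625), 120.96575164794922) ((219.00173950195312, 211.59169006347656), (206.57421875, 224.30471801757812), 111.29977416992188)
```

View pics/g0.png

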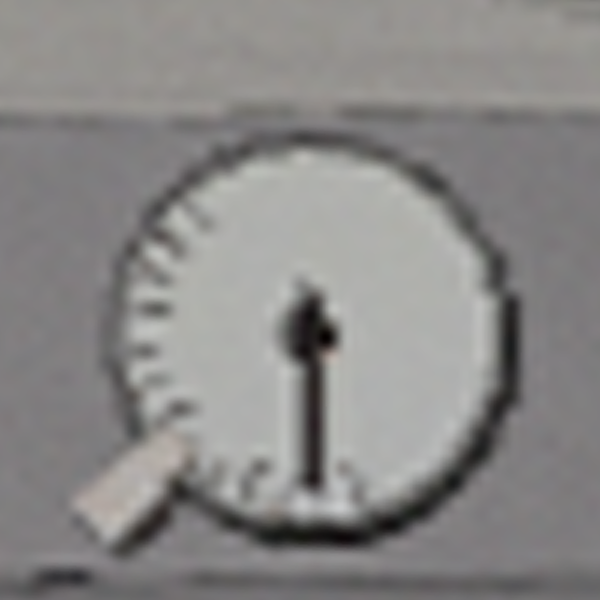

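Emit:
jog_arm([
  [2, 5, 2],
  [5, 10, 3],
  [8, 16, 3],
  [10, 21, 3],
  [13, 27, 3],
  [15, 32, 3],
  [17, 37, 3],
  [19, 42, 3],
], gripper=[1, 1, 1, 1, 1, 1, 1, 1], twist=[10, 20, 30, 40, 50, 60, 70, 80])

```text
clock: 1.1
tcp_pos: [0.3677, -0.1252, 0.2612]
orientation: [0.0, 0.654, 0.756, 0.0]
wrist_force: [1.0, -0.1, -0.3]
finger_gap: 0.0856
grip_force: 0.0
```

The gauge view shows the needle at about 0 and the lug axis from the centre (310,330) to its outer end (93,527). That is about 48°, so notch 4. I'm now moving over the knob.

Emit:
jog_arm([
  [2, 5, 0],
  [4, 10, 0],
  [6, 15, 0],
  [8, 20, 0],
  [10, 25, 0],
  [12, 29, -1],
  [14, 32, -3],
  [15.1, 34, -5],
], gripper=[1, 1, 1, 1, 1, 1, 1, 1], twist=[10, 20, 30, 40, 50, 60, 70, 80])

```text
clock: 2.1
tcp_pos: [0.519, 0.2147, 0.2101]
orientation: [-0.0, 0.014, 1.0, 0.0]
wrist_force: [0.3, 0.2, 0.1]
finger_gap: 0.0855
grip_force: 0.0
```

Emit:
jog_arm([
  [0, 0, 0],
  [0, 0, 0],
  [0, 0, 0],
  [0, 0, -2],
  [0, 0, -4],
  [0, 0, -5],
  [0, 0, -5],
  [0, 0, -5],
], gripper=[1, 1, 1, 1, 1, 1, 1, 1], twist=[10, 20, 27, 27, 27, 27, 27, 27])

```text
clock: 3.1
tcp_pos: [0.5189, 0.2131, 0.162]
orientation: [0.0, -0.216, 0.976, 0.0]
wrist_force: [0.5, 0.3, 0.5]
finger_gap: 0.0857
grip_force: 0.0
```

Run:
```python
from h import *
s=env.get_state();print(s['tcp_pos'],s['orientation'],s['wrist_force'],s['joint_pos'])
c=cam('side');save('s1',c['image'][110:250,240:400],3.6)
```

```text
[0.51889463 0.21310554 0.16197119] [ 4.45453295e-04 -2.16222044e-01  9.76344113e-01  5.39785166e-05] [0.46363935 0.27237612 0.47179074] [ 2.46541419e-01  3.14655396e-01 -1.23960305e-01  1.13128700e+00
  8.24381297e-05 -1.89345207e-01]
```

View pics/s1.png

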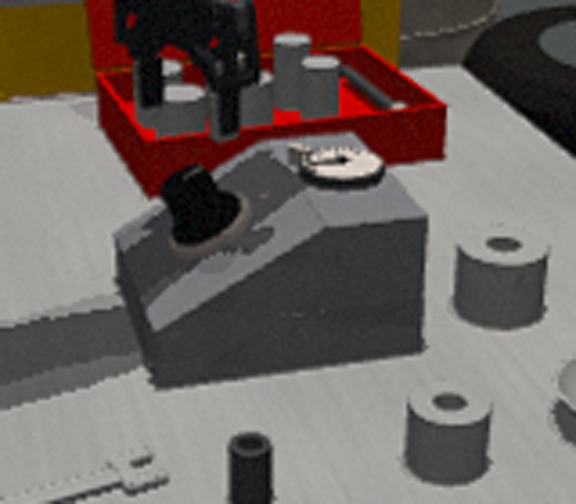

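The side crop shows the open fingers at (150,100) and (225,130), above and either side of the knob at (190,205). I'll descend and grip.

Emit:
jog_arm([
  [0, 0.1, -3],
  [0, 0.1, -5],
  [0, 0.1, -6.1],
  [0, 0.1, -6.1],
  [0, 0.1, -6.1],
  [0, 0.1, -6.1],
  [0, 0.1, -6.1],
  [0, 0.1, -6.1],
], gripper=[1, 1, 1, 1, 0.3, 0.2, 0.1, 0.1], twist=[0, 0, 0, 0, 0, 0, 0, 0], squeeze=30)

```text
clock: 4.15
tcp_pos: [0.5195, 0.2134, 0.1018]
orientation: [0.001, -0.216, 0.976, -0.001]
wrist_force: [-0.7, -2.6, 4.7]
finger_gap: 0.0423
grip_force: 29.2
```

Emit:
jog_arm([
  [-0.1, 0, 0.2],
  [-0.2, 0, 0.4],
  [-0.3, 0, 0.6],
  [-0.4, 0, 0.8],
  [-0.5, 0, 0.95],
  [-0.5, 0, 0.95],
  [-0.5, 0, 0.95],
  [-0.5, 0, 0.95],
], gripper=[0.1, 0.1, 0.1, 0.1, 0.1, 0.1, 0.1, 0.1], twist=[0, 0, 0, 0, 0, 0, 0, 0], squeeze=40)

```text
clock: 5.15
tcp_pos: [0.5149, 0.2134, 0.1103]
orientation: [0.001, -0.216, 0.976, -0.001]
wrist_force: [4.4, -4.0, -1.1]
finger_gap: 0.0415
grip_force: 39.9
```

Emit:
jog_arm([
  [0, 0, 0],
  [0, 0, 0],
  [0, 0, 0],
  [0, 0, 0],
  [0, 0, 0],
  [0, 0, 0],
  [0, 0, 0],
  [0, 0, 0],
], gripper=[0.1, 0.1, 0.1, 0.1, 0.1, 0.1, 0.1, 0.1], twist=[-4, -8, -12, -16, -20, -24, -24, -24])

```text
clock: 6.15
tcp_pos: [0.5139, 0.2148, 0.1105]
orientation: [0.001, -0.009, 1.0, 0.001]
wrist_force: [0.7, 2.7, 3.6]
finger_gap: 0.0386
grip_force: 41.3
```

Run:
```python
from gauge import *
s=env.get_state();print(s['tcp_pos'],s['wrist_force'],s['ft_torque'],s['finger_gap'])
c=cam('top');a=gauge(c,.1295)
d=cam('side');b=d['image'][130:250,240:360]
save('g1',np.hstack([cv2.resize(a,(400,400)),cv2.resize(b,(400,400),interpolation=cv2.INTER_CUBIC)]))
```

```text
[0.51388869 0.21483177 0.1104992 ] [0.70080424 2.74730313 3.63257152] [ 0.8374256  -0.30256735  0.25107503] 0.03863050684491824
```

View pics/g1.png

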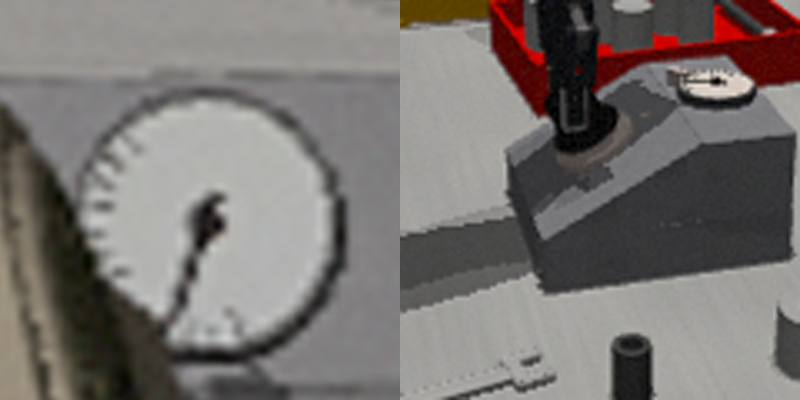

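The needle now runs from (208,222) to (168,328), about 21°. The knob is out and turning with the grip, so I'll turn on towards 48°.

Emit:
jog_arm([
  [0, 0, 0],
  [0, 0, 0],
  [0, 0, 0],
  [0, 0, 0],
  [0, 0, 0],
  [0, 0, 0],
  [0, 0, 0],
  [0, 0, 0],
], gripper=[0.1, 0.1, 0.1, 0.1, 0.1, 0.1, 0.1, 0.1], twist=[-5, -10, -15, -20, -25, -30, -30, -30])

```text
clock: 7.25
tcp_pos: [0.5142, 0.2179, 0.1108]
orientation: [-0.0, 0.248, 0.969, 0.004]
wrist_force: [-0.2, 9.5, 2.7]
finger_gap: 0.0388
grip_force: 84.7
```

```bash
cat >> gauge.py <<'E'
def needle(c,H=.1295):
    G=cv2.cvtColor(gauge(c,H),cv2.COLOR_RGB2GRAY).astype(np.float32)
    # dark profile from hub (px 207,220 in patch), 8..22 mm radius
    best=[]
    for a in np.arange(-20,125,.5):
        r=np.arange(36,92,2.);t=np.radians(a)
        X=(207-r*np.sin(t)).astype(np.float32)[None];Y=(221+r*np.cos(t)).astype(np.float32)[None]
        best.append((cv2.remap(cv2.GaussianBlur(G,(0,0),2),X,Y,1).mean(),a))
    w=sorted(best)[:6];return w
E
python3 - <<'E'
from gauge import *
print(env.get_state()['ft_torque'])
c=cam('top');print(needle(c));save('g2',gauge(c,.1295))
c=dict(np.load('top0.npz'));c={k:(v if v.ndim else float(v)) for k,v in c.items()};print(needle(c)[:3])
E
```

```text
[ 3.49647164 -0.72443248  0.88513638]
[(np.float32(51.95837), np.float64(42.0)), (np.float32(52.45467), np.float64(42.5)), (np.float32(52.535427), np.float64(41.5)), (np.float32(53.97763), np.float64(43.0)), (np.float32(54.21921), np.float64(41.0)), (np.float32(56.45627), np.float64(43.5))]
[(np.float32(46.16746), np.float64(-1.5)), (np.float32(46.65247), np.float64(-2.0)), (np.float32(46.786068), np.float64(-1.0))]
```

View pics/g2.png

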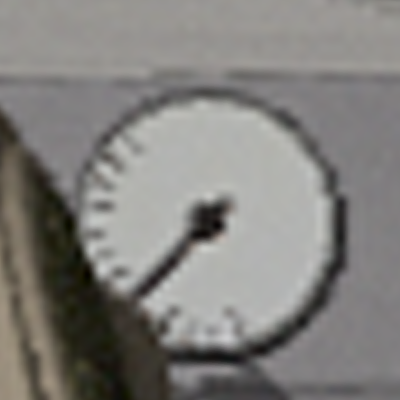

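The needle reads about 43°. The grip is binding, so I'll let go, swing back to square and regrip.

Emit:
jog_arm([
  [0, 0, 0],
  [0, 0, 0],
  [0, 0, 0],
  [0, 0, 0],
  [0, 0, 0],
  [0, 0, 0],
  [0, 0, 0],
  [0, 0, 0],
], gripper=[0.75, 0.75, 0.75, 0.75, 0.75, 0.2, 0.1, 0.1], twist=[0, 10, 20, 30, 32, 32, 32, 32], squeeze=25)

```text
clock: 8.3
tcp_pos: [0.5132, 0.214, 0.1096]
orientation: [-0.0, -0.026, 1.0, -0.0]
wrist_force: [-0.1, 1.3, -0.7]
finger_gap: 0.0386
grip_force: 27.8
```

Run:
```python
from gauge import *
s=env.get_state();print(s['ft_torque'],s['wrist_force'],s['grip_force'],s['finger_gap'])
c=cam('top');print(needle(c)[:4])
```

```text
[ 0.00842843  0.02293067 -0.08039048] [-0.08599178  1.28952751 -0.74816684] 27.814140915870667 0.03864019523477294
[(np.float32(53.230305), np.float64(42.0)), (np.float32(53.46404), np.float64(42.5)), (np.float32(54.045258), np.float64(41.5)), (np.float32(54.7078), np.float64(43.0))]
```

Emit:
jog_arm([
  [0, 0, 0],
  [0, 0, 0],
  [0, 0, 0],
  [0, 0, 0],
  [0, 0, 0],
  [0, 0, 0],
  [0, 0, 0],
  [0, 0, 0],
], gripper=[0.1, 0.1, 0.1, 0.1, 0.1, 0.1, 0.1, 0.1], twist=[-2, -4, -6, -6, -6, -6, -6, -6])

```text
clock: 9.35
tcp_pos: [0.5132, 0.2153, 0.1098]
orientation: [-0.0, 0.026, 1.0, 0.001]
wrist_force: [-1.3, 5.5, -2.0]
finger_gap: 0.0391
grip_force: 27.4
```

Run:
```python
from gauge import *
c=cam('top');print(needle(c)[:4])
```

```text
[(np.float32(53.42819), np.float64(48.0)), (np.float32(53.873318), np.float64(48.5)), (np.float32(53.93791), np.float64(47.5)), (np.float32(55.23747), np.float64(49.0))]
```

The needle is at about 48°. I'll let go, lift, shut the fingers and line up over the end face.

Emit:
jog_arm([
  [0, 0, 0],
  [0, 0, 0],
  [0, 0, 3],
  [-0.5, 0, 6],
  [-1.5, 0, 7],
  [-1.5, 0, 7],
  [-1.5, 0, 7],
  [-1.5, 0, 7],
], gripper=[0.8, 0.8, 0.8, 0.5, 0, 0, 0, 0], twist=[0, 0, 0, 3, 3, 3, 3, 3])

```text
clock: 10.4
tcp_pos: [0.498, 0.2138, 0.1787]
orientation: [-0.001, 0.0, 1.0, -0.0]
wrist_force: [-0.3, 0.1, -0.1]
finger_gap: 0.0001
grip_force: 0.0
```

Run:
```python
from gauge import *
s=env.get_state();print(s['tcp_pos'],s['wrist_force'],s['finger_gap'])
c=cam('top');print(needle(c)[:4])
```

```text
[0.498021   0.21380474 0.17865809] [-0.29121667  0.06433085 -0.10475354] 7.704890327145423e-05
[(np.float32(51.242126), np.float64(48.0)), (np.float32(51.430843), np.float64(47.5)), (np.float32(52.02836), np.float64(48.5)), (np.float32(52.635128), np.float64(47.0))]
```

Emit:
jog_arm([
  [0, 0, -2.5],
  [0, 0, -3.7],
  [0.1, 0, -4],
  [0.2, 0, -4.2],
  [0.3, 0, -4.4],
  [0.4, 0, -4.6],
  [0.5, 0, -4.8],
  [0.6, 0, -5],
], gripper=[0, 0, 0, 0, 0, 0, 0, 0], twist=[0, 0, 0, 0, 0, 0, 0, 0], squeeze=60)

```text
clock: 11.45
tcp_pos: [0.5046, 0.2141, 0.1301]
orientation: [0.0, 0.0, 1.0, 0.0]
wrist_force: [-2.3, -0.7, 3.2]
finger_gap: 0.0004
grip_force: 1.4
```

Emit:
jog_arm([
  [0.05, 0, -0.1],
  [0.1, 0, -0.2],
  [0.15, 0, -0.3],
  [0.2, 0, -0.4],
  [0.2, 0, -0.4],
  [0.2, 0, -0.4],
  [0.2, 0, -0.4],
  [0.2, 0, -0.4],
], gripper=[0, 0, 0, 0, 0, 0, 0, 0], twist=[0, 0, 0, 0, 0, 0, 0, 0])

```text
clock: 12.45
tcp_pos: [0.5058, 0.2142, 0.1278]
orientation: [0.0, -0.0, 1.0, 0.0]
wrist_force: [-8.2, -2.0, 15.5]
finger_gap: -0.0003
grip_force: 8.8
```

Run:
```python
from gauge import *
s=env.get_state();print(s['tcp_pos'],s['wrist_force'])
c=cam('top');print(needle(c)[:4])
```

```text
[0.50579123 0.2141589  0.12779592] [-8.16028102 -1.95432994 15.54881307]
[(np.float32(51.41352), np.float64(48.0)), (np.float32(51.419712), np.float64(47.5)), (np.float32(52.371563), np.float64(48.5)), (np.float32(52.435955), np.float64(47.0))]
```

Emit:
jog_arm([
  [0.05, 0, -0.1],
  [0.1, 0, -0.2],
  [0.15, 0, -0.3],
  [0.15, 0, -0.3],
  [0.15, 0, -0.3],
  [0, 0, 3],
  [0, 0, 6],
  [0, 0, 9],
], gripper=[0, 0, 0, 0, 0, 0, 0, 0], twist=[0, 0, 0, 0, 0, 0, 0, 0])

```text
clock: 13.5
tcp_pos: [0.5063, 0.214, 0.2165]
orientation: [-0.0, 0.0, 1.0, -0.0]
wrist_force: [1.1, 0.2, -0.4]
finger_gap: -0.0001
grip_force: 0.0
```

Emit:
jog_arm([
  [0, -5, 1],
  [0, -11, 1],
  [1, -17, 1],
  [2, -23, 1],
  [3, -29, 1],
  [5, -35, 1],
  [7, -41, 1],
  [7.3, -45.3, 0],
], gripper=[0, 0, 0.2, 0.4, 0.6, 0.6, 0.6, 0.6], twist=[0, 0, 0, 0, 0, 0, 0, 0])

```text
clock: 14.5
tcp_pos: [0.5806, -0.2421, 0.2156]
orientation: [0.001, 0.001, 1.0, -0.0]
wrist_force: [0.1, 0.1, -0.4]
finger_gap: 0.051
grip_force: 0.0
```

Run:
```python
from gauge import *
s=env.get_state();print(s['tcp_pos'],s['orientation'],s['wrist_force'])
c=cam('top');print(needle(c)[:4]);W=pts(c)
v,u=np.mgrid[0:400,0:640];n=np.array([-.4695,0,.8829])
h=(W-np.array([.538,.214,.0845]))@n
c0=dict(np.load('top0.npz'));h0=(pts(c0)-np.array([.538,.214,.0845]))@n
for H in(h,h0):
  k=(np.hypot(u-251,v-224)<30)&(H>.042);print('knob top',np.median(H[k]),k.sum())
save('t2',np.hstack([c['image'][150:270,200:300],c['image'][150:270,370:500]]),3)
```

```text
[ 0.58060776 -0.24208594  0.21561248] [ 7.60638239e-04  7.84573520e-04  9.99999299e-01 -4.55934466e-04] [ 0.13526068  0.12055402 -0.36629172]
[(np.float32(56.231144), np.float64(48.0)), (np.float32(56.332928), np.float64(47.5)), (np.float32(57.13763), np.float64(48.5)), (np.float32(57.489216), np.float64(47.0))]
knob top 0.04984375458509699 241
knob top 0.049289727977824334 242
```

View pics/t2.png

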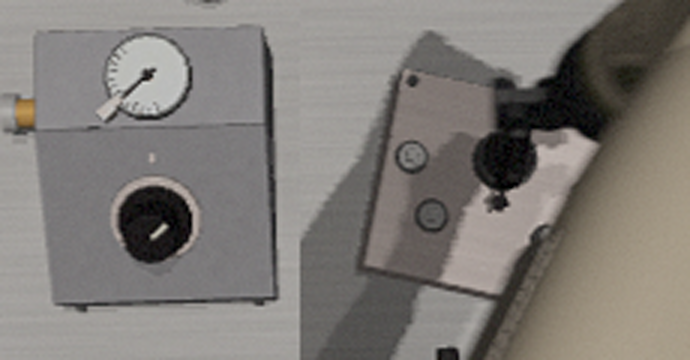

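The needle points at the lug (120,95) and the knob's height is back to its home value. The arm is above the selector (503,160), so I'll align across the bar, descend and grip.

Emit:
jog_arm([
  [-0.2, 0.2, 0],
  [-0.25, 0.25, -3],
  [-0.25, 0.25, -7],
  [-0.25, 0.25, -10],
  [-0.25, 0.25, -12],
  [-0.25, 0.25, -13],
  [-0.25, 0.25, -13.2],
  [-0.25, 0.25, -13.2],
], gripper=[0.6, 0.6, 0.6, 0.6, 0.6, 0.6, 0.6, 0.6], twist=[-7, -13.5, -13.5, -13.5, -13.5, -13.5, -13.5, -13.5])

```text
clock: 15.55
tcp_pos: [0.5774, -0.2367, 0.0845]
orientation: [0.001, 0.118, 0.993, -0.0]
wrist_force: [0.5, -0.4, 0.8]
finger_gap: 0.0513
grip_force: 0.0
```

Emit:
jog_arm([
  [0, 0, 0],
  [0, 0, 0],
  [0, 0, 0],
  [0, 0, 0],
  [0, 0, 0],
  [0, 0, 0],
  [0, 0, 0],
  [0, 0, 0],
], gripper=[0.3, 0.1, 0, 0, 0, 0, 0, 0], twist=[0, 0, 0, 0, 0, 0, 0, 0], squeeze=30)

```text
clock: 16.55
tcp_pos: [0.5771, -0.2384, 0.0849]
orientation: [0.001, 0.118, 0.993, -0.002]
wrist_force: [-2.5, -5.2, 2.2]
finger_gap: 0.0134
grip_force: 34.4
```

Emit:
jog_arm([
  [0, -0.1, 0],
  [0, -0.1, 0],
  [0, -0.1, 0],
  [0, -0.1, 0],
  [0, -0.1, 0],
  [0, -0.1, 0],
  [0, -0.1, 0],
  [0, -0.1, 0],
], gripper=[0, 0, 0, 0, 0, 0, 0, 0], twist=[7, 14, 21, 28, 34, 40, 40, 40])

```text
clock: 17.55
tcp_pos: [0.5771, -0.2392, 0.0849]
orientation: [-0.0, -0.228, 0.974, -0.002]
wrist_force: [-2.6, -5.5, 4.5]
finger_gap: 0.0137
grip_force: 34.6
```

Emit:
jog_arm([
  [0, 0, 0],
  [0, 0, 0],
  [0, 0, 2],
  [0, 0, 6],
  [0, 0, 12],
  [-5, 5, 13],
  [-11, 5, 13],
  [-17, 5, 13],
], gripper=[0.6, 0.6, 0.6, 0.6, 0.6, 0.6, 0.6, 0.6], twist=[0, 0, 0, 0, 0, 0, 0, 0])

```text
clock: 18.55
tcp_pos: [0.4073, -0.1863, 0.214]
orientation: [0.0, -0.23, 0.973, -0.0]
wrist_force: [-0.3, -0.6, 1.0]
finger_gap: 0.0509
grip_force: 0.0
```

Emit:
jog_arm([
  [0, -4, 1],
  [0, -9, 1],
  [-1, -14, 1],
  [-2, -19, 1],
  [-3, -22, 1],
  [-3, -22, 1],
  [-3, -22, 1],
  [-3, -22, 1],
], gripper=[0.6, 0.6, 0.6, 0.6, 0.6, 0.6, 0.6, 0.6], twist=[0, 0, 0, 0, 0, 0, 0, 0])

```text
clock: 19.55
tcp_pos: [0.3789, -0.4063, 0.2239]
orientation: [0.0, -0.23, 0.973, 0.0]
wrist_force: [0.8, -0.3, 0.3]
finger_gap: 0.0511
grip_force: 0.0
```

Run:
```python
from m import *
from gauge import needle
s=env.get_state();print(s['clock'],s['tcp_pos'],s['wrist_force'])
c=cam('top');print(needle(c)[:3]);W=pts(c);v,u=np.mgrid[0:400,0:640]
k=(u>380)&(u<490)&(v>165)&(v<262)&(W[...,2]>.1)&(W[...,2]<.12);rect(W,k,'bar',0)
save('t3',c['image'][90:340,190:500],2.4)
```

```text
19.55 [ 0.37890733 -0.40630122  0.22393464] [ 0.8235618  -0.32770729  0.31940399]
[(np.float32(50.711857), np.float64(48.0)), (np.float32(50.829704), np.float64(47.5)), (np.float32(51.59215), np.float64(48.5))]
bar 161 [ 578.  -239.6] [55.8 15.7] 27.42
```

View pics/t3.png

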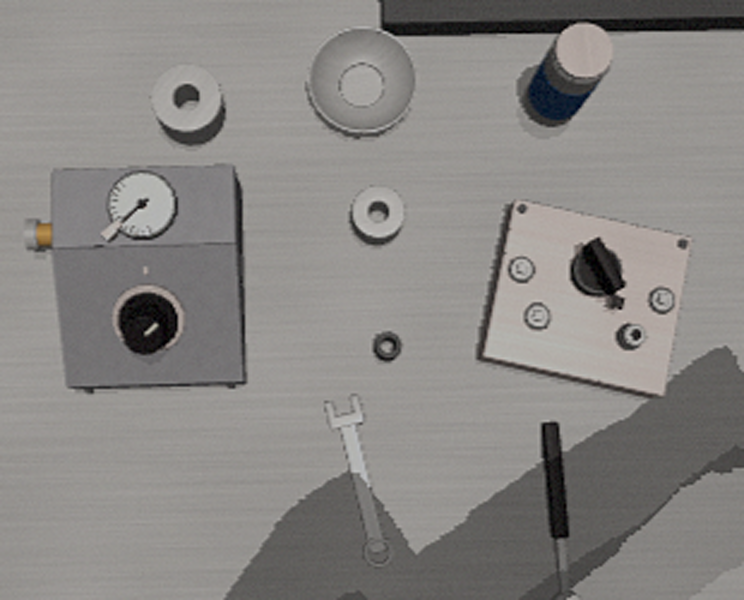

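The pointer (616,300) faces the coupling (632,335). The bar turned 40.9°, so it is one click on. The needle rests on the lug, the knob is home and the loose things haven't moved.

```bash
python3 -c "
from workcell import env
print(env.hand_in())"
```

```text
the job is handed in; nothing more can be done
None
```

The job is handed in: the regulator is set to the 48° notch on the set-mark with its knob pushed home, the selector is one click counter-clockwise facing the tall coupling, and the loose items were not moved; the simulator returned no verdict.

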